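Heft the returned spares boxes and clear out the empties

ROBOT

A 6-joint arm with a two-finger parallel gripper is mounted at the origin on the work surface. World frame = base frame: x ahead of the robot, y to its left, z up, the work surface at z = 0. Lengths are in m, angles in degrees, forces in N, time in s.
With the tool pointing down it reaches from about 0.35 to 0.875 m from the base axis. Payload 4.2 kg.
Tool frame: the origin (TCP) lies at the very end of the fingers, on their centre line; the grasp point (between the pads) lies 19 mm behind it (r.grip_point_offset is the distance from the TCP to the grasp point, in m); z points along the fingers, y is the line along which they close (so a half turn about z gives the same grasp; the last joint's range is limited). The gripper opens to 87 mm and grips with 3 to 60 N. Pads are 19 mm wide; open, the fingers measure 117 mm over their backs; the gripper's body (75 mm by 190 mm) begins 51 mm behind the grasp point.
Start: joints at [-54.511, 22.042, 0.453, 0, -68.411, -14.817], TCP at [0.221, -0.585, 0.223] pointing down, gripper open.
Joint ranges: [-179.83, 179.83], [-69.29, 118.12], [-61.27, 80.66], [-181.25, 117.63], [-171.15, -9.14], [-177.46, 177.46]. Speed limits (degrees/s): [159.86, 159.86, 180, 180, 180, 180].

INTERFACE

Orientations are given as a 3x3 rotation matrix whose columns are the frame's x, y, z axes.
In Python, from station import r gives the robot as it stands.
- The arm moves only by the tool move_arm, never from a script. Its argument "series" is a list of rows, each a list of 3 entries, a list of its own where there are three numbers: the turn, a rotation vector about the tool's x, y, z as a fraction of full scale, then the shift along the tool's x, y, z as a fraction of full scale, then the opening, from 0 (shut) to 1 (fully open). A call has 1 to 12 rows; each row shifts and turns the commanded pose from where the row before left it, along the tool's axes as they then stand; what a row does not reach is not made up. Full scale, the value 1, is 0.5 m for a shift and 0.1 rad for a turn. A row lasts 1/10 s, in which the tool goes at most 50 mm and 8.59 degrees, less where a joint would pass 70% of its speed; a pose out of reach is approached as far as the arm can. A call with a number of a shift or a turn outside -1 to 1 is refused whole. A call with a gripper value outside its range is refused whole. The fingers move at their own pace and stop on an object; the grip force is fixed at half the most. Time passes only in rows, so rows that do not move let the fingers close. It gives the time, the measured TCP pose, the force, the opening and the grip force at its end, in the units of the state.
- r.sense(): the state, without advancing time (a new reading comes with each control period).
- r.capture(name): name is "scene" or "side" or "wrist"; returns a dict with "img" (420x560x3 uint8, red, green, blue), "fx", "fy", "cx", "cy" (pixels), "k1" (the pictures are not rectified: a ray, as slopes to the right and down, at radius r is drawn at 1 + k1 r^2 times it, then the intrinsics apply), "origin" and "orientation" of the camera in the world. Camera axes: x right, y up, looking along -z (the intrinsics and any distortion apply to the point x, -y, -z); pixel columns grow to the right and rows downward; lengths in m; the calibration is good to about 2 mm. A picture is of the moment at which its call begins. There is no depth.
- r.finish_job(): hands the job in; it is judged then, once.
Trained networks look in the newest picture that a camera, given by its name, has taken for a name from the list of things; names that differ only in an ending like _2 or _b are one class to them, and where a whole thing is asked for, a point or a joint stands for the part that bears it (a point fixed in the world has none). Each returns a list of dicts, best first, with "score" (0 to 1); they miss things now and then, are a little off and sometimes report something else, mostly with a low value. They report only what shows in the picture. A call takes as long as a camera call. They do not tell look-alikes from the thing itself.
- r.cut_out(target, camera): "pixels" (420x560 bool, what is visible of it) and "centre" ([column, row] in pixels, amid what is visible of it).
- r.pinpoint(target, camera): "centre" ([column, row] in pixels: a listed point, or the origin of a listed thing).
The state is a dict: "time_s": time; "joints": joint angles; "joint_velocities": joint speeds; "effort": joint torques, N m; "tcp_pos": TCP position; "ee_rot": TCP orientation; "wrist_force": force on the tool from outside, world axes, zero at the start; "moment": the same for the moment, N m; "gripper_width": opening from 0.0 (shut) to 1.0 (fully open); "gripper_force": force on a finger pad.
Only numpy, scipy, OpenCV 4.12 (cv2) and the standard library are available. Lean on these libraries where they do the work, as an engineer would, in place of code of your own. Each camera call takes 0.05 s, during which the arm holds its last target. There are 200 camera calls.

TASK

The two closed spares boxes on the rubber mat have come back from a job: one of them may still hold a valve body, or both may be empty. First the left box, then the right (the robot's left and right), ease one end up a little with the other end still resting on the mat, and feel whether the box is full or empty. Stand each empty one upright on the floor of the yellow tray, leave a full one standing where it was, and do not disturb the other parts on the bench.

Things in the scene. Friction and masses are not known exactly. Their poses are not given: they have to be found in the camera images.
- box_left_mid (a point): Pressed-steel spares box, blue with a grey lid, clipped shut: the left one (robot's left, +y) of two alike, side by side on the mat. 180 (its x) x 60 (y) x 65 mm tall, flat sides, ends alike. This point is its centre, 32.5 mm above its underside; z up. Weighs about 0.37 kg empty, 0.93 kg with a valve body, held mid-box by partitions: one end lifts with about 2 N or 5 N.
- box_right_mid (a point): Pressed-steel spares box, blue with a grey lid, clipped shut: the right one (robot's right, -y) of two alike, side by side on the mat. 180 (its x) x 60 (y) x 65 mm tall, flat sides, ends alike. This point is its centre, 32.5 mm above its underside; z up. Weighs about 0.37 kg empty, 0.93 kg with a valve body, held mid-box by partitions: one end lifts with about 2 N or 5 N.
- mat: Black rubber bench mat, fixed, 6 mm thick, 330 mm along its y, 300 mm along its x (from 115 mm on the -x side of its origin to 185 mm on the +x side). Origin on its underside, midway between the boxes; they stand about 150 mm apart along its y, their length roughly along its x. It lies on the left or the right half of the bench.
- tray: Shallow open yellow plastic tray for empties, fixed on the bench beside the mat: 230 mm along its x, 300 mm along its y, 35 mm tall, walls and floor 4 mm thick, nothing in it. Origin at the centre of its underside. Two boxes fit side by side, their length along the tray's x.
- union_nut: Bystander: hexagonal brass meter union nut, 64 mm across flats, 26 mm tall, on the bench to the robot's right; origin at the centre of its underside.
- bonnet: Bystander: dark cast-iron regulator bonnet standing on its flange beyond the tray, 146 mm across the bolt lugs, 98 mm tall; origin at the centre of its underside.
- test_cap: Bystander: red plastic test cap lying on the mat beyond the boxes, 61 mm across, 36 mm tall; origin at the centre of its underside.
- retaining_ring: Bystander: chrome C-shaped retaining ring lying flat on the mat beyond the boxes, 70 mm across, 4 mm thick; origin at the centre of its underside.
- wrench: Bystander: steel wrench, 220 mm long, lying on the bench to the robot's left; origin at the middle of its underside.
Not all that is in view belongs to the job. Leave any brown or green look-alike of the part that bears box_right_mid alone.

How it is judged (in metres and radians):
On the way, in this order (a step that is already met when the one before it is completed fails the run):
1. one end of the left box is held up a little, by about 5 to 40 mm, while its other end rests on the mat ((angle between box_left's own x axis and vertical below 1.5408 rad or angle between box_left's own x axis and vertical above 1.6008 rad) and angle between box_left's own z axis and vertical below 0.26 rad and contact force between box_left and mat above 0.1 N and contact force between the fingers and box_left above 0.3 N), for 0.2 s.
2. one end of the right box is held up a little, by about 5 to 40 mm, while its other end rests on the mat ((angle between box_right's own x axis and vertical below 1.5408 rad or angle between box_right's own x axis and vertical above 1.6008 rad) and angle between box_right's own z axis and vertical below 0.26 rad and contact force between box_right and mat above 0.1 N and contact force between the fingers and box_right above 0.3 N), for 0.2 s.
At the end, for the whole second after the job is handed in: Every empty box stands upright (within 6 degrees) and at rest on the floor of the yellow tray; a full box stands upright on the mat within 50 mm of where it stood at the start (angle between each of box_left, box_right's own z axis and vertical below 0.1 rad and linear speed of each of box_left, box_right below 0.02 m/s and ((contact force between box_left and mat above 6 N and distance of box_left_mid from where it was at the start of the episode below 0.05 m) or (contact force between box_left and tray between 0.4 and 6 N and z of box_left_mid in the frame of tray below 0.045 m and x of box_left_mid in the frame of tray between -0.1 and 0.1 m and y of box_left_mid in the frame of tray between -0.14 and 0.14 m)) and ((contact force between box_right and mat above 6 N and distance of box_right_mid from where it was at the start of the episode below 0.05 m) or (contact force between box_right and tray between 0.4 and 6 N and z of box_right_mid in the frame of tray below 0.045 m and x of box_right_mid in the frame of tray between -0.1 and 0.1 m and y of box_right_mid in the frame of tray between -0.14 and 0.14 m))); the robot touches nothing.
It fails at once if another part on the bench (nut, bonnet, test cap, ring or wrench) was pushed more than 40 mm (distance of any of union_nut, bonnet, test_cap, retaining_ring, wrench from where it was at the start of the episode above 0.04 m).
It fails at once if a box was tipped over (angle between any of box_left, box_right's own z axis and vertical above 0.6 rad).
It also fails if it takes over 67 s, if anything falls off the work surface, if the arm or the gripper's body presses on something with over 40 N, if the wrist force passes 120 N, or if a joint passes its speed limit or range.

## Working session

There is one attempt and no reset: what is moved stays moved. The work goes in short steps, Python scripts to look and compute and a tool call to move; the robot and the scene stay as the last step left them, time stands still between calls to the robot, and variables do not carry over. Pictures are saved under pics/ and viewed, at most 10 in all, crops included, and the job is handed in when it is done.

Besides the shell and the picture viewer there is one more tool, called after "Request:" as name([rows], argument=value, ...), one row to a line, values as JSON. move_arm: Moves the arm, as the interface text tells. Its arguments: {"type":"object","properties":{"series":{"type":"array"}},"required":["series"]}

```bash
ls; mkdir -p pics
cat > h.py <<'E'
import numpy as np, cv2
from station import r
def ray(c,px):
    K=np.array([[c['fx'],0,c['cx']],[0,c['fy'],c['cy']],[0,0,1.]])
    u=cv2.undistortPoints(np.array([[px]],float),K,np.array([c['k1'],0,0,0.]))[0,0]
    return np.array(c['origin']),np.array(c['orientation'])@np.array([u[0],-u[1],-1.])
def at(c,px,z):
    o,d=ray(c,px); return o+d*(z-o[2])/d[2]
def proj(c,p):
    q=np.array(c['orientation']).T@(np.array(p)-np.array(c['origin'])); s=np.array([q[0],-q[1]])/-q[2]
    s=s*(1+c['k1']*(s@s)); return np.array([s[0]*c['fx']+c['cx'],s[1]*c['fy']+c['cy']])
def tri(c1,p1,c2,p2):
    o1,d1=ray(c1,p1);o2,d2=ray(c2,p2)
    t=np.linalg.lstsq(np.c_[d1,-d2],o2-o1,rcond=None)[0]
    a,b=o1+d1*t[0],o2+d2*t[1]; return (a+b)/2,np.linalg.norm(a-b)
E
python3 - <<'E'
from h import *
print(r.sense())
Z=dict(box_left_mid=.0385,box_right_mid=.0385,mat=0,tray=0,union_nut=0,bonnet=0,test_cap=.006,retaining_ring=.006,wrench=0)
for n in ["scene","side"]:
    c=r.capture(n); cv2.imwrite(f"pics/{n}0.png",c['img'][:,:,::-1]); print(n,c['origin'])
    for k,z in Z.items():
        for d in r.pinpoint(k,n)[:4]: print(k,round(d['score'],2),np.round(d['centre'],1),np.round(at(c,d['centre'],z),4))
E
```

```text
pics
{'time_s': 0.0, 'joints': array([-5.45104498e+01,  2.20902775e+01,  3.80751459e-01, -3.16225127e-02,
       -6.84100908e+01, -1.48168240e+01]), 'joint_velocities': array([-0.12626192,  0.01509513,  0.10081522, -0.00227095, -0.01631352,
       -0.07794322]), 'effort': array([-1.08447497e-03, -3.90664029e+01,  1.87402403e+01,  4.21979651e+00,
        1.10013108e-02, -1.95802827e-04]), 'tcp_pos': array([ 0.22046722, -0.58418607,  0.22146451]), 'ee_rot': array([[-9.35684034e-01, -3.52838146e-01, -7.94142309e-04],
       [-3.52839038e-01,  9.35681902e-01,  1.99775027e-03],
       [ 3.81820839e-05,  2.14946744e-03, -9.99997689e-01]]), 'wrist_force': array([-0.98317206,  0.21385585,  0.21134489]), 'moment': array([0.01061626, 0.02483097, 0.01485656]), 'gripper_force': 0.0, 'gripper_width': 1.000499583286925}
scene [ 0.97427004 -0.45465663  1.20647241]
box_left_mid 0.62 [359.2 164. ] [0.5718 0.2747 0.0385]
box_right_mid 0.64 [319. 189.] [0.5473 0.1311 0.0385]
box_right_mid 0.6 [135.5 208.2] [ 0.2355 -0.2679  0.0385]
box_right_mid 0.57 [285.7 107.9] [0.2763 0.2742 0.0385]
tray 0.88 [221.
[... 484 characters left out ...]
85]
box_right_mid 0.89 [243.6 318.1] [ 0.2339 -0.276   0.0385]
box_right_mid 0.8 [281.5 178.8] [0.5666 0.1262 0.0385]
box_right_mid 0.72 [315.9 264.4] [ 0.4924 -0.2192  0.0385]
box_right_mid 0.56 [184.6 182. ] [0.2775 0.2607 0.0385]
mat 0.76 [265.4 172.8] [0.5488 0.2089 0.    ]
tray 0.64 [315.4 261.6] [ 0.5119 -0.189   0.    ]
union_nut 0.56 [356.2 359.3] [ 0.4487 -0.5003  0.    ]
bonnet 0.6 [376.6 245.7] [ 0.7087 -0.2262  0.    ]
bonnet 0.56 [265.2 171.4] [0.5513 0.2153 0.    ]
test_cap 0.49 [296.5 146.2] [0.7072 0.2706 0.006 ]
retaining_ring 0.72 [375.9 244.7] [ 0.7056 -0.2252  0.006 ]
retaining_ring 0.49 [319.6 173.9] [0.7091 0.1127 0.006 ]
wrench 0.68 [216.1 126.4] [0.4958 0.5097 0.    ]
```

View pics/scene0.png

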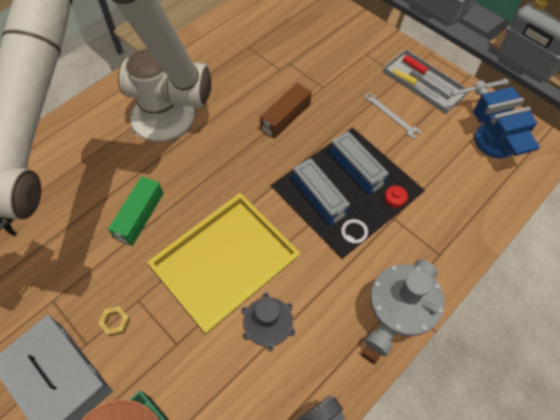

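Run:
```python
import cv2
a=cv2.imread('pics/side0.png')[100:290,160:430]; cv2.imwrite('pics/sidecrop.png',cv2.resize(a,None,fx=2.9,fy=2.9,interpolation=cv2.INTER_CUBIC))
```

```text
(no output)
```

View pics/sidecrop.png

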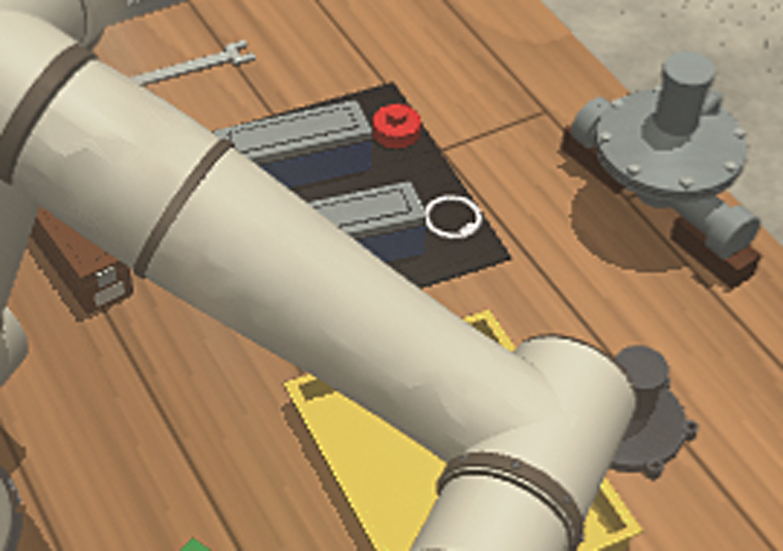

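The two blue boxes with grey lids on the black mat at scene (359,162) (left) and (320,190) (right) fit the description. The green box at (135,210) and the brown one at (286,110) are look-alikes standing off the mat. The side crop confirms the pair on the mat, with the red cap (397,123) and the ring (454,216) beyond them. Next I fit poses by silhouette.

```bash
cat >> h.py <<'E'
from scipy.optimize import minimize
def corners(x,y,a,L,W,z0,z1):
    R=np.array([[np.cos(a),-np.sin(a)],[np.sin(a),np.cos(a)]])
    return np.array([[*(R@[sx*L/2,sy*W/2]+[x,y]),z] for sx in(-1,1) for sy in(-1,1) for z in(z0,z1)])
def fit(c,mask,g,L,W,z0,z1):
    m=cv2.resize(mask.astype(np.float32),None,fx=4,fy=4,interpolation=cv2.INTER_LINEAR)>.5
    def cost(p):
        q=np.array([proj(c,v) for v in corners(*p,L,W,z0,z1)])
        h=cv2.convexHull(((q+.5)*4*16).astype(np.int32))
        b=np.zeros(m.shape,np.uint8); cv2.fillConvexPoly(b,h,1,shift=4); b=b>0
        return 1-(b&m).sum()/(b|m).sum()
    best=min((minimize(cost,[g[0],g[1],a],method='Nelder-Mead',options=dict(initial_simplex=np.array([[g[0],g[1],a]]*4)+np.vstack([np.zeros(3),np.diag([.015,.015,.15])]),xatol=1e-4,fatol=1e-4)) for a in(-.3,0,.3)),key=lambda s:s.fun)
    return best.x,best.fun
E
python3 - <<'E'
from h import *
c=r.capture("scene")
for k,g,D in [("box_left_mid",(.565,.276),(.18,.06,.006,.071)),("box_right_mid",(.555,.13),(.18,.06,.006,.071)),("tray",(.51,-.2),(.23,.3,0,.035)),("mat",(.56,.2),(.3,.33,0,.006))]:
    for d in r.cut_out(k,"scene")[:3]:
        print(k,round(d['score'],2),np.round(d['centre']),d['pixels'].sum(), end=' ')
        p,f=fit(c,d['pixels'],g,*D); print(np.round(p,4),round(f,3))
E
```

```text
box_left_mid 0.83 [361. 161.] 1774 [ 0.562   0.2762 -0.1941] 0.07
box_left_mid 0.26 [270. 323.] 2030 [ 0.565  0.276 -0.3  ] 1.0
box_right_mid 0.9 [134. 210.] 2067 [ 0.555  0.13  -0.3  ] 1.0
box_right_mid 0.77 [319. 190.] 1854 [ 0.551   0.1277 -0.1986] 0.056
box_right_mid 0.56 [286. 111.] 1565 [ 0.555  0.13  -0.3  ] 1.0
tray 0.6 [320. 192.] 1904 [ 0.51 -0.2  -0.3 ] 1.0
mat 0.91 [350. 198.] 6441 [ 0.5879  0.2105 -0.0922] 0.407
```

Request:
move_arm([
  [[0,0,0],[-0.072,0.047,-0.024],1],
  [[0,0,0],[-0.072,0.047,-0.024],1],
  [[0,0,0],[-0.072,0.047,-0.024],1],
  [[0,0,0],[-0.072,0.047,-0.024],1],
  [[0,0,0],[-0.072,0.047,-0.024],1],
  [[0,0,0],[-0.072,0.047,-0.024],1],
  [[0,0,0],[-0.072,0.047,-0.024],1],
  [[0,0,0],[-0.072,0.047,-0.024],1],
  [[0,0,0],[-0.072,0.047,-0.024],1],
  [[0,0,0],[-0.072,0.047,-0.024],1],
  [[0,0,0],[-0.072,0.047,-0.024],1],
])

```text
time_s: 2.35
tcp_pos: [0.5006, -0.2014, 0.3554]
ee_rot: [[-0.936, -0.353, 0.001], [-0.353, 0.936, -0.0], [-0.001, -0.0, -1.0]]
wrist_force: [0.5, -0.6, -0.1]
gripper_width: 1.001
gripper_force: 0.0
```

Request:
move_arm([
  [[0,0,0.93],[0,0,0],1],
  [[0,0,0.93],[0,0,0],1],
  [[0,0,0.93],[0,0,0],1],
  [[0,0,0.93],[0,0,0],1],
  [[0,0,0.93],[0,0,0],1],
  [[0,0,0.93],[0,0,0],1],
])

```text
time_s: 2.95
tcp_pos: [0.4999, -0.203, 0.3546]
ee_rot: [[-0.98, 0.2, 0.0], [0.2, 0.98, 0.0], [-0.0, 0.0, -1.0]]
wrist_force: [-0.3, -0.1, -0.3]
gripper_width: 1.002
gripper_force: 0.0
```

```bash
cat >> h.py <<'E'
def go(p,yaw,step=.045):
    """tool-down target: TCP position, yaw of box axis; prints turn first, then shift in the tool axes after the turn"""
    s=r.sense(); R=s['ee_rot']
    c,n=np.cos(yaw),np.sin(yaw); T=np.array([[-c,-n,0],[-n,c,0],[0,0,-1.]])
    w=cv2.Rodrigues(R.T@T)[0].ravel(); d=T.T@(np.array(p)-s['tcp_pos'])
    print('t',s['time_s'],'tcp',np.round(s['tcp_pos'],4),'turn/0.1',np.round(w/.1,3),'shift/0.5',np.round(d/.5,4),'rows',np.linalg.norm(d)/step)
E
python3 - <<'E'
from h import *
w=r.capture("wrist"); cv2.imwrite("pics/w1.png",w['img'][:,:,::-1]); print(w['origin'],w['orientation'])
for d in r.pinpoint("tray","wrist")[:2]: print(d['score'],at(w,d['centre'],0))
c=r.capture("scene"); cv2.imwrite("pics/s1.png",c['img'][:,:,::-1])
go((.5,.2,.35),-.19)
E
```

```text
[ 0.43195341 -0.18984565  0.51662206] [[ 1.99129385e-01 -9.47575760e-01 -2.49895313e-01]
 [ 9.79973190e-01  1.92594420e-01  5.05958079e-02]
 [ 1.85081596e-04 -2.54965819e-01  9.66950049e-01]]
0.75 [ 0.51870584 -0.19279796  0.        ]
t 3.1 tcp [ 0.4999 -0.203   0.3546] turn/0.1 [ 0.     0.001 -0.053] shift/0.5 [0.1519 0.7916 0.0092] rows 8.957018516852141
```

View pics/w1.png

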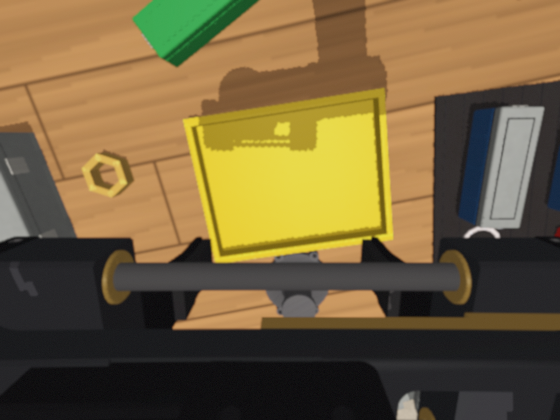

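The wrist view shows the whole tray, with rim corners at about (186,119), (386,90), (391,237) and (214,261). The right box is at (500,165). I'll fit the tray from these corners while moving over the boxes.

Request:
move_arm([
  [[0,0,0],[0.0169,0.088,0.001],1],
  [[0,0,0],[0.0169,0.088,0.001],1],
  [[0,0,0],[0.0169,0.088,0.001],1],
  [[0,0,0],[0.0169,0.088,0.001],1],
  [[0,0,0],[0.0169,0.088,0.001],1],
  [[0,0,0],[0.0169,0.088,0.001],1],
  [[0,0,0],[0.0169,0.088,0.001],1],
  [[0,0,0],[0.0169,0.088,0.001],1],
  [[0,0,0],[0.0169,0.088,0.001],1],
  [[0,0,0],[0,0,0],1],
])

```text
time_s: 4.1
tcp_pos: [0.5027, 0.2045, 0.3489]
ee_rot: [[-0.982, 0.189, -0.001], [0.189, 0.982, 0.0], [0.001, -0.0, -1.0]]
wrist_force: [-0.1, 0.4, -0.1]
gripper_width: 1.0
gripper_force: 0.0
```

Run:
```python
from h import *
w={'fx':0}
c=r.capture("wrist"); cv2.imwrite("pics/w2.png",c['img'][:,:,::-1])
o=dict(c); o['origin']=[0.43195341,-0.18984565,0.51662206]
o['orientation']=[[1.99129385e-01,-9.47575760e-01,-2.49895313e-01],[9.79973190e-01,1.92594420e-01,5.05958079e-02],[1.85081596e-04,-2.54965819e-01,9.66950049e-01]]
P=np.array([at(o,p,.035)[:2] for p in [(186,119),(386,90),(391,237),(214,261)]]); print('tray',P.round(4),P.mean(0),cv2.minAreaRect((P*1000).astype(np.float32)))
hsv=cv2.cvtColor(c['img'],cv2.COLOR_RGB2HSV); 
for k,g in [("box_left_mid",(.562,.276)),("box_right_mid",(.551,.128))]:
    for d in r.cut_out(k,"wrist")[:3]:
        p,f=fit(c,d['pixels'],g,.18,.06,.006,.071); print(k,round(d['score'],2),np.round(d['centre']),d['pixels'].sum(),np.round(p,4),round(f,3))
s=r.capture("scene"); hs=cv2.cvtColor(s['img'],cv2.COLOR_RGB2HSV)
m=cv2.inRange(hs,(22,120,90),(34,255,255)); n,l,st,ce=cv2.connectedComponentsWithStats(m); i=1+st[1:,4].argmax()
print(st[i],fit(s,l==i,(.515,-.195),.23,.3,0,.035))
go((.5,.25,.12),-.195)
```

```text
tray [[ 0.3827 -0.3378]
 [ 0.4027 -0.0301]
 [ 0.6388 -0.0484]
 [ 0.6215 -0.3574]] [ 0.51143896 -0.19343084] ((512.1141967773438, -193.7696075439453), (312.401611328125, 239.57485961914062), 86.28611755371094)
box_left_mid 0.97 [338. 202.] 4732 [ 0.5656  0.2739 -0.1644] 0.061
box_left_mid 0.36 [344. 294.] 61 [ 0.562  0.276 -0.3  ] 1.0
box_right_mid 0.66 [245. 211.] 4158 [ 0.5543  0.1264 -0.2039] 0.143
box_right_mid 0.59 [ 3. 44.] 49 [ 0.551  0.128 -0.3  ] 1.0
box_right_mid 0.58 [290.  25.] 5595 [ 0.551  0.128 -0.3  ] 1.0
[  147   193   153   140 10816] (array([ 0.50920799, -0.19689599, -0.05242903]), np.float64(0.05848939944642517))
t 4.3 tcp [0.5029 0.1995 0.3502] turn/0.1 [-0.002  0.001 -0.019] shift/0.5 [0.0252 0.098  0.4604] rows 5.237252921812915
```

View pics/w2.png

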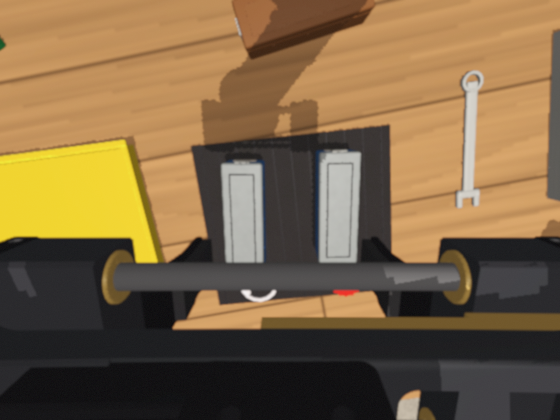

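The wrist view shows the left box lid between columns 320 and 359, with its near end at row 151. The right lid lies between columns 222 and 262, near end at row 164. The far ends are hidden by the gripper. I'll get yaw and near ends from the lid edges.

Run:
```python
from h import *
c=r.capture("wrist"); z=.071
g=cv2.cvtColor(c['img'],cv2.COLOR_RGB2HSV); m=((g[:,:,1]<60)&(g[:,:,2]>110)).astype(np.uint8)
for n,(x0,x1) in dict(L=(308,372),R=(210,275)).items():
    rows=range(175,238,3); E=[]
    for y in rows:
        q=np.flatnonzero(m[y,x0:x1])+x0; E.append((at(c,(q[0]-.5,y),z)[:2],at(c,(q[-1]+.5,y),z)[:2]))
    E=np.array(E); 
    mid=E.mean(1); w=np.linalg.norm(E[:,0]-E[:,1],axis=1)
    k=np.polyfit(mid[:,0],mid[:,1],1); ke=[np.polyfit(E[:,i,0],E[:,i,1],1)[0] for i in(0,1)]
    col=int((x0+x1)/2); ys=[np.flatnonzero(m[100:,cc])[0]+100 for cc in range(col-14,col+15,4)]
    ne=[at(c,(cc,y-.5),z)[0] for cc,y in zip(range(col-14,col+15,4),ys)]
    print(n,'yaw',np.arctan(k[0]),np.arctan(ke),'w',np.median(w),'near end x',np.median(ne),'mid y there',np.polyval(k,np.median(ne)),ys)
```

```text
L yaw -0.1729735779035004 [-0.17283369 -0.17304852] w 0.06114222563568996 near end x 0.4731290968441428 mid y there 0.28944708926578533 [np.int64(151), np.int64(151), np.int64(150), np.int64(148), np.int64(148), np.int64(148), np.int64(149), np.int64(150)]
R yaw -0.19412688574940934 [-0.19731061 -0.19091867] w 0.0612057837793096 near end x 0.46211509702191256 mid y there 0.1440809805875845 [np.int64(163), np.int64(163), np.int64(162), np.int64(160), np.int64(160), np.int64(160), np.int64(161), np.int64(162)]
```

Run:
```python
from h import *
go((.509,.2834,.028),-.173)
```

```text
t 4.35 tcp [0.5029 0.1992 0.3503] turn/0.1 [ 0.001  0.003 -0.247] shift/0.5 [0.0171 0.168  0.6447] rows 7.404544523035101
```

Request:
move_arm([
  [[0,0,-0.25],[0,0,0],1],
  [[0,0,0],[0.0085,0.084,0.03],1],
  [[0,0,0],[0.0085,0.084,0.03],1],
  [[0,0,0],[0,0,0.095],1],
  [[0,0,0],[0,0,0.095],1],
  [[0,0,0],[0,0,0.095],1],
  [[0,0,0],[0,0,0.095],1],
  [[0,0,0],[0,0,0.09],1],
  [[0,0,0],[0,0,0.065],1],
  [[0,0,0],[0,0,0.05],1],
  [[0,0,0],[0,0,0],1],
])

```text
time_s: 5.45
tcp_pos: [0.5072, 0.2816, 0.0241]
ee_rot: [[-0.985, 0.172, -0.006], [0.172, 0.985, -0.005], [0.005, -0.006, -1.0]]
wrist_force: [-0.5, -0.4, 0.4]
gripper_width: 1.0
gripper_force: 0.0
```

Run:
```python
from h import *
go((.509,.2834,.028),-.173)
c=r.capture("wrist"); cv2.imwrite("pics/w3.png",c['img'][:,:,::-1])
F=[];M=[]
for i in range(8): r.capture("wrist"); s=r.sense(); F.append(s['wrist_force']); M.append(s['moment'])
print(np.mean(F,0),np.mean(M,0),np.std(F,0),np.std(M,0))
```

```text
t 5.45 tcp [0.5072 0.2816 0.0241] turn/0.1 [-0.062 -0.05  -0.003] shift/0.5 [-0.0029  0.0041 -0.0077] rows 0.10259273972946309
[-0.04901666  0.03880285  0.04951613] [-0.01988977 -0.01783744 -0.0012365 ] [0.50902916 0.56268451 0.55325827] [0.03166854 0.0386411  0.02921868]
```

View pics/w3.png

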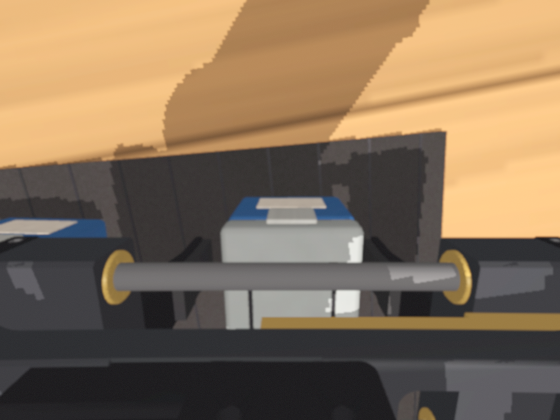

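The wrist view shows the box end squarely between the fingers (lid columns 223–362, jaw centre about 288). I'll close on it.

Request:
move_arm([
  [[0,0,0],[0,0,0],0],
  [[0,0,0],[0,0,0],0],
  [[0,0,0],[0,0,0],0],
  [[0,0,0],[0,0,0],0],
  [[0,0,0],[0,0,0],0],
  [[0,0,0],[0,0,0],0],
  [[0,0,0],[0,0,0],0],
  [[0,0,0],[0,0,0],0],
])

```text
time_s: 6.7
tcp_pos: [0.5089, 0.2843, 0.0275]
ee_rot: [[-0.985, 0.171, -0.0], [0.171, 0.985, -0.0], [0.0, -0.0, -1.0]]
wrist_force: [0.1, -0.1, -0.4]
gripper_width: 0.687
gripper_force: 30.0
```

```bash
cat >> h.py <<'E'
def feel(n=10):
    F=[];M=[]
    for i in range(n): r.capture("wrist"); s=r.sense(); F.append(s['wrist_force']); M.append(s['moment'])
    R=s['ee_rot']
    print('t',s['time_s'],'tcp',s['tcp_pos'].round(4),'zt',R[:,2].round(4),'F',np.mean(F,0).round(2),'M tool',(R.T@np.mean(M,0)).round(3),'M',np.mean(M,0).round(3),'grip',s['gripper_force'],s['gripper_width'])
E
python3 - <<'E'
from h import *
feel()
E
```

```text
t 7.2 tcp [0.5089 0.2843 0.0275] zt [-2.e-04 -1.e-04 -1.e+00] F [-0.19  0.2  -0.1 ] M tool [ 0.102  0.071 -0.006] M [-0.089  0.088  0.006] grip 29.997284004930407 0.6896627891221816
```

Request:
move_arm([
  [[0,0.25,0],[-0.0011,0,-0.0071],0],
  [[0,0.25,0],[-0.0011,0,-0.0071],0],
  [[0,0.25,0],[-0.0011,0,-0.0071],0],
  [[0,0.25,0],[-0.0011,0,-0.0071],0],
  [[0,0,0],[0,0,0],0],
  [[0,0,0],[0,0,0],0],
  [[0,0,0],[0,0,0],0],
  [[0,0,0],[0,0,0],0],
])

```text
time_s: 8.0
tcp_pos: [0.5119, 0.284, 0.0416]
ee_rot: [[-0.98, 0.171, -0.097], [0.17, 0.985, 0.017], [0.099, 0.0, -0.995]]
wrist_force: [2.3, 0.3, -1.2]
gripper_width: 0.686
gripper_force: 30.0
```

Run:
```python
from h import *
feel()
c=r.capture("side"); cv2.imwrite("pics/side1.png",cv2.resize(c['img'][60:260,130:400,::-1],None,fx=2.9,fy=2.9))
```

```text
t 8.5 tcp [0.5118 0.284  0.0417] zt [-0.098   0.0174 -0.995 ] F [ 2.05  0.11 -1.  ] M tool [-0.072 -0.991 -0.058] M [-0.094 -0.99   0.05 ] grip 29.999650886747986 0.6847628382717145
```

View pics/side1.png

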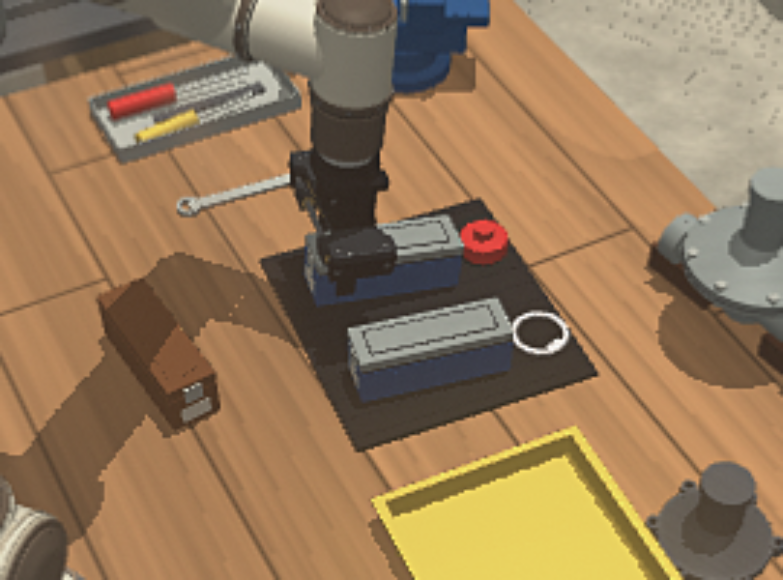

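The left box's near end is up and its far end still rests on the mat, but I am pressing on it. I'll lift slightly more to relieve that and read the weight.

Request:
move_arm([
  [[0,0,0],[0,0,-0.002],0],
  [[0,0,0],[0,0,0],0],
  [[0,0,0],[0,0,0],0],
  [[0,0,0],[0,0,0],0],
])

```text
time_s: 8.95
tcp_pos: [0.5109, 0.2835, 0.0423]
ee_rot: [[-0.98, 0.172, -0.1], [0.171, 0.985, 0.016], [0.101, -0.001, -0.995]]
wrist_force: [-0.3, 0.0, -1.0]
gripper_width: 0.689
gripper_force: 30.0
```

Run:
```python
from h import *
feel()
```

```text
t 9.45 tcp [0.5116 0.2837 0.0424] zt [-0.0988  0.0169 -0.995 ] F [-0.5  -0.02 -2.48] M tool [ 0.047 -0.091  0.013] M [-0.063 -0.082 -0.008] grip 29.9973190901801 0.6869413975651387
```

Request:
move_arm([
  [[0,0,0],[0,0,-0.002],0],
  [[0,0,0],[0,0,0],0],
  [[0,0,0],[0,0,0],0],
  [[0,0,0],[0,0,0],0],
])

```text
time_s: 9.85
tcp_pos: [0.5118, 0.2838, 0.0436]
ee_rot: [[-0.98, 0.171, -0.098], [0.171, 0.985, 0.017], [0.1, -0.0, -0.995]]
wrist_force: [0.5, -1.0, -3.9]
gripper_width: 0.683
gripper_force: 30.0
```

Run:
```python
from h import *
feel()
```

```text
t 10.35 tcp [0.5118 0.2838 0.0436] zt [-0.0984  0.0171 -0.995 ] F [-0.21  0.06 -3.77] M tool [ 0.052 -0.14   0.004] M [-0.075 -0.129  0.001] grip 29.997265103738755 0.6858885119677949
```

Request:
move_arm([
  [[0,0,0],[0,0,-0.002],0],
  [[0,0,0],[0,0,0],0],
  [[0,0,0],[0,0,0],0],
  [[0,0,0],[0,0,0],0],
])

```text
time_s: 10.75
tcp_pos: [0.5119, 0.2838, 0.0446]
ee_rot: [[-0.98, 0.171, -0.098], [0.171, 0.985, 0.017], [0.1, -0.0, -0.995]]
wrist_force: [-1.3, -0.5, -4.1]
gripper_width: 0.686
gripper_force: 30.0
```

Run:
```python
from h import *
feel()
```

```text
t 11.25 tcp [0.5119 0.2838 0.0446] zt [-0.0984  0.0171 -0.995 ] F [ 0.02  0.08 -3.48] M tool [ 0.009 -0.159 -0.007] M [-0.036 -0.155  0.008] grip 29.99727426096797 0.6844005751365959
```

Fz levels off at about −3.6 N, the weight of the empty box (a full one would read over 5.6 N by now), so the left box is empty. I'll lift it level and check.

Request:
move_arm([
  [[0,-0.25,0],[0,0,-0.03],0],
  [[0,-0.25,0],[0,0,-0.03],0],
  [[0,-0.25,0],[0,0,-0.04],0],
  [[0,-0.25,0],[0,0,-0.05],0],
  [[0,0,0],[0,0,-0.05],0],
  [[0,0,0],[0,0,-0.05],0],
  [[0,0,0],[0,0,-0.04],0],
  [[0,0,0],[0,0,-0.02],0],
  [[0,0,0],[0,0,0],0],
  [[0,0,0],[0,0,0],0],
])

```text
time_s: 12.25
tcp_pos: [0.5153, 0.2828, 0.199]
ee_rot: [[-0.985, 0.172, -0.001], [0.172, 0.985, -0.0], [0.001, -0.0, -1.0]]
wrist_force: [-0.0, 0.3, -4.5]
gripper_width: 0.689
gripper_force: 30.0
```

Run:
```python
from h import *
feel(8)
go((.452,-.2557,.2),-.06)
c=r.capture("side"); cv2.imwrite("pics/side2.png",cv2.resize(c['img'][60:260,130:400,::-1],None,fx=2.9,fy=2.9))
```

```text
t 12.65 tcp [0.516  0.283  0.1989] zt [-7.e-04 -7.e-04 -1.e+00] F [ 0.02 -0.06 -4.01] M tool [0.013 0.199 0.006] M [ 0.021  0.198 -0.006] grip 29.99731188174337 0.6875377648570987
t 12.65 tcp [0.516  0.283  0.1989] turn/0.1 [-0.008 -0.006 -1.123] shift/0.5 [ 0.0632 -1.0832 -0.0021] rows 12.056431769788688
```

View pics/side2.png

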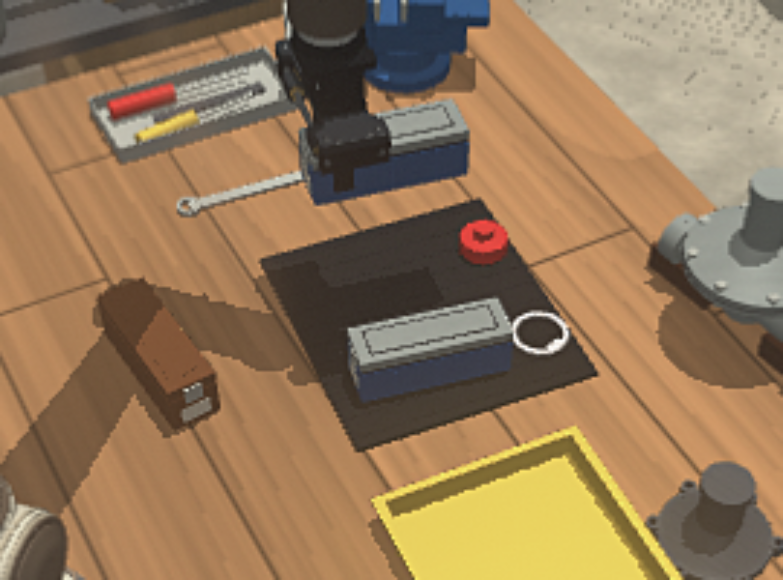

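The box hangs level and clear, at 4 N and 0.2 N m, so it is empty. I'll carry it to the tray's right half.

Request:
move_arm([
  [[0,0,-0.37],[0,0,0],0],
  [[0,0,-0.38],[0,0,0],0],
  [[0,0,-0.37],[0,0,0],0],
  [[0,0,0],[0.002,-0.04,0],0],
  [[0,0,0],[0.004,-0.07,0],0],
  [[0,0,0],[0.005,-0.09,0],0],
  [[0,0,0],[0.005,-0.09,0],0],
  [[0,0,0],[0.005,-0.09,0],0],
  [[0,0,0],[0.005,-0.09,0],0],
  [[0,0,0],[0.005,-0.09,0],0],
  [[0,0,0],[0.005,-0.09,0],0],
  [[0,0,0],[0.005,-0.09,0],0],
])

```text
time_s: 13.9
tcp_pos: [0.4723, -0.0872, 0.1999]
ee_rot: [[-0.998, 0.06, 0.0], [0.06, 0.998, -0.0], [-0.0, -0.0, -1.0]]
wrist_force: [1.0, 0.3, -3.4]
gripper_width: 0.686
gripper_force: 30.0
```

Request:
move_arm([
  [[0,0,0],[0.005,-0.09,0],0],
  [[0,0,0],[0.005,-0.09,0],0],
  [[0,0,0],[0.006,-0.08,0],0],
  [[0,0,0],[0.006,-0.06,0],0],
  [[0,0,0],[0,-0.03,0],0],
  [[0,0,0],[0,0,0],0],
  [[0,0,0],[0,0,0],0],
])

```text
time_s: 14.6
tcp_pos: [0.4511, -0.2593, 0.1994]
ee_rot: [[-0.998, 0.061, -0.001], [0.061, 0.998, 0.0], [0.001, 0.0, -1.0]]
wrist_force: [0.1, 0.8, -3.7]
gripper_width: 0.687
gripper_force: 30.0
```

Run:
```python
from h import *
go((.452,-.2557,.027),-.06)
c=r.capture("scene"); cv2.imwrite("pics/s3.png",cv2.resize(c['img'][150:350,120:390,::-1],None,fx=2.9,fy=2.9))
print(proj(c,(.507,-.259,.004)))
```

```text
t 14.6 tcp [ 0.4511 -0.2593  0.1994] turn/0.1 [ 0.002 -0.007 -0.015] shift/0.5 [-0.0014  0.0073  0.3447] rows 3.8310244478531255
[204.38858169 277.27457076]
```

View pics/s3.png

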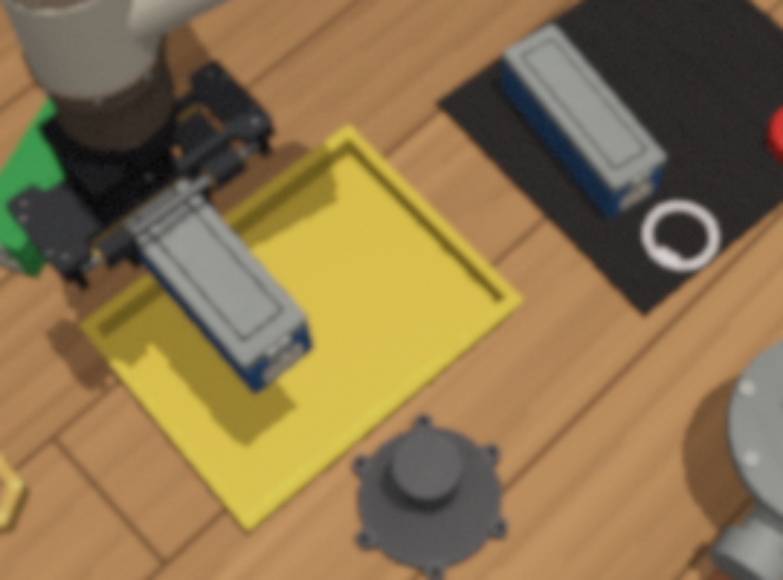

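The scene crop shows the box over the right half of the tray (predicted landing centre at crop (245,369)), clear of the walls. I'll lower and release.

Request:
move_arm([
  [[0,0,0],[0,0.007,0.08],0],
  [[0,0,0],[0,0,0.09],0],
  [[0,0,0],[0,0,0.08],0],
  [[0,0,0],[0,0,0.05],0],
  [[0,0,0],[0,0,0.03],0],
  [[0,0,0],[0,0,0.014],0],
  [[0,0,0],[0,0,0],0],
  [[0,0,0],[0,0,0],0],
  [[0,0,0],[0,0,0],1],
  [[0,0,0],[0,0,0],1],
  [[0,0,0],[0,0,0],1],
  [[0,0,0],[0,0,0],1],
])

```text
time_s: 15.85
tcp_pos: [0.4527, -0.2557, 0.0282]
ee_rot: [[-0.998, 0.06, 0.002], [0.06, 0.998, -0.0], [-0.002, -0.0, -1.0]]
wrist_force: [0.6, -0.4, -1.0]
gripper_width: 0.95
gripper_force: 0.0
```

Run:
```python
from h import *
s=r.sense(); print(s['gripper_width'],s['wrist_force'])
go((.452,-.2557,.2),-.06)
```

```text
0.9499342018512167 [ 0.59230112 -0.36140474 -0.9725335 ]
t 15.85 tcp [ 0.4527 -0.2557  0.0282] turn/0.1 [-0.004  0.018 -0.002] shift/0.5 [ 1.300e-03 -1.000e-04 -3.435e-01] rows 3.817056505845265
```

Request:
move_arm([
  [[0,0,0],[0,0,-0.03],1],
  [[0,0,0],[0,0,-0.08],1],
  [[0,0,0],[0,0,-0.09],1],
  [[0,0,0],[0,0,-0.09],1],
  [[0,0,0],[0,0,-0.055],1],
  [[0,0,0.675],[0,0,0],1],
  [[0,0,0.675],[0,0,0],1],
  [[0,0,0],[0.007,0.088,0],1],
  [[0,0,0],[0.007,0.088,0],1],
  [[0,0,0],[0.007,0.088,0],1],
  [[0,0,0],[0.007,0.088,0],1],
  [[0,0,0],[0.007,0.088,0],1],
])

```text
time_s: 17.05
tcp_pos: [0.4775, -0.0347, 0.2004]
ee_rot: [[-0.981, 0.194, 0.001], [0.194, 0.981, 0.0], [-0.001, 0.0, -1.0]]
wrist_force: [1.2, -0.1, -0.8]
gripper_width: 0.998
gripper_force: 0.0
```

Request:
move_arm([
  [[0,0,0],[0.007,0.088,0],1],
  [[0,0,0],[0.007,0.088,0],1],
  [[0,0,0],[0.007,0.088,0],1],
  [[0,0,0],[0.006,0.085,0],1],
  [[0,0,0],[0,0,0],1],
  [[0,0,0],[0,0,0],1],
])

```text
time_s: 17.65
tcp_pos: [0.498, 0.1383, 0.1999]
ee_rot: [[-0.981, 0.192, -0.0], [0.192, 0.981, -0.0], [0.0, -0.0, -1.0]]
wrist_force: [-0.3, -0.0, 0.1]
gripper_width: 0.997
gripper_force: 0.0
```

Run:
```python
from h import *
c=r.capture("wrist"); cv2.imwrite("pics/w4.png",c['img'][:,:,::-1]); s=c; z=.071
g=cv2.cvtColor(c['img'],cv2.COLOR_RGB2HSV); m=((g[:,:,1]<60)&(g[:,:,2]>110)).astype(np.uint8); m[:,:150]=0;m[:,430:]=0
for y in range(150,238,8):
    q=np.flatnonzero(m[y]); 
    if len(q): a,b=at(c,(q[0],y),z),at(c,(q[-1],y),z); print(y,q[0],q[-1],((a+b)/2)[:2].round(4),round(np.linalg.norm(a-b),4))
go((.499,.1373,.028),-.195)
sc=r.capture("scene")
for d in r.cut_out("box_left_mid","scene")[:3]: print(d['score'],d['centre'],fit(sc,d['pixels'],(.507,-.259),.18,.06,.004,.069) if d['centre'][0]<280 else '')
cv2.imwrite("pics/s4.png",cv2.resize(sc['img'][150:350,120:390,::-1],None,fx=2.9,fy=2.9))
```

```text
166 270 300 [0.4612 0.1437] 0.0292
174 256 314 [0.4689 0.1422] 0.0569
182 257 313 [0.4767 0.1407] 0.0553
190 256 313 [0.4845 0.1386] 0.0567
198 256 313 [0.4925 0.137 ] 0.0571
206 256 314 [0.5007 0.1359] 0.0585
214 256 314 [0.5089 0.1343] 0.0589
222 256 314 [0.5172 0.1327] 0.0594
230 256 313 [0.5256 0.1305] 0.0588
t 17.7 tcp [0.4979 0.1374 0.1999] turn/0.1 [-0.003 -0.004  0.001] shift/0.5 [-2.300e-03  3.000e-04  3.438e-01] rows 3.8198860386700515
0.71 [205.5, 271.9] (array([ 0.50928076, -0.25731026, -0.05368368]), np.float64(0.05154482884084777))
```

View pics/s4.png

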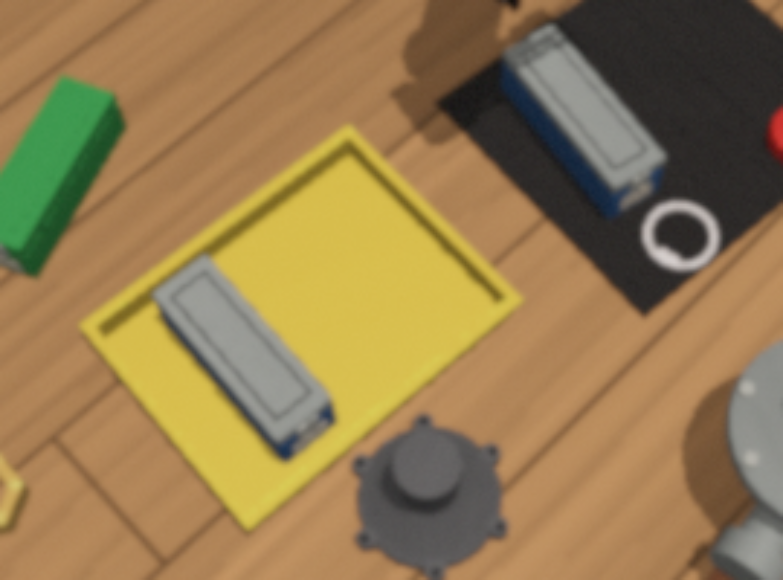

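The left box stands flat in the tray at (0.509, −0.257), and the right box is still on the mat. I'll descend on the right box and grip.

Request:
move_arm([
  [[0,0,0],[-0.002,0,0.08],1],
  [[0,0,0],[0,0,0.09],1],
  [[0,0,0],[0,0,0.085],1],
  [[0,0,0],[0,0,0.06],1],
  [[0,0,0],[0,0,0.029],1],
  [[0,0,0],[0,0,0],1],
  [[0,0,0],[0,0,0],0],
  [[0,0,0],[0,0,0],0],
  [[0,0,0],[0,0,0],0],
  [[0,0,0],[0,0,0],0],
  [[0,0,0],[0,0,0],0],
  [[0,0,0],[0,0,0],0],
])

```text
time_s: 19.0
tcp_pos: [0.4994, 0.1373, 0.0289]
ee_rot: [[-0.981, 0.194, 0.001], [0.194, 0.981, 0.0], [-0.001, 0.0, -1.0]]
wrist_force: [-1.5, -2.2, 5.8]
gripper_width: 0.686
gripper_force: 30.0
```

Run:
```python
from h import *
feel(6)
```

```text
t 19.3 tcp [0.4994 0.1374 0.0289] zt [ 7.e-04  2.e-04 -1.e+00] F [-1.27 -1.14  5.81] M tool [0.46  0.235 0.126] M [-0.406  0.32  -0.126] grip 29.998181168921292 0.6879671328635198
```

Request:
move_arm([
  [[0,0.25,0],[-0.0011,0,-0.0071],0],
  [[0,0.25,0],[-0.0011,0,-0.0071],0],
  [[0,0.25,0],[-0.0011,0,-0.0071],0],
  [[0,0.25,0],[-0.0011,0,-0.0071],0],
  [[0,0,0],[0,0,0],0],
  [[0,0,0],[0,0,0],0],
  [[0,0,0],[0,0,0],0],
  [[0,0,0],[0,0,0],0],
])

```text
time_s: 20.1
tcp_pos: [0.5025, 0.137, 0.0422]
ee_rot: [[-0.976, 0.194, -0.096], [0.193, 0.981, 0.02], [0.098, 0.001, -0.995]]
wrist_force: [1.7, -0.3, 1.2]
gripper_width: 0.684
gripper_force: 30.0
```

Run:
```python
from h import *
feel(8)
```

```text
t 20.5 tcp [0.5025 0.137  0.0423] zt [-0.0965  0.0198 -0.9951] F [ 2.36 -0.8   0.96] M tool [ 0.205 -1.445  0.101] M [-0.49  -1.376 -0.082] grip 29.996279035694897 0.68781209373862
```

Request:
move_arm([
  [[0,0,0],[0,0,-0.002],0],
  [[0,0,0],[0,0,0],0],
  [[0,0,0],[0,0,0],0],
  [[0,0,0],[0,0,0],0],
])

```text
time_s: 20.9
tcp_pos: [0.5014, 0.1368, 0.0429]
ee_rot: [[-0.976, 0.194, -0.099], [0.193, 0.981, 0.019], [0.101, -0.0, -0.995]]
wrist_force: [0.6, 0.8, 0.7]
gripper_width: 0.69
gripper_force: 30.0
```

Run:
```python
from h import *
feel(8)
```

```text
t 21.3 tcp [0.5015 0.1367 0.0429] zt [-0.0989  0.0192 -0.9949] F [ 0.44  0.54 -0.4 ] M tool [-0.32  -0.525 -0.149] M [ 0.225 -0.58   0.116] grip 29.98583739157766 0.6894645720214692
```

Request:
move_arm([
  [[0,0,0],[0,0,-0.002],0],
  [[0,0,0],[0,0,0],0],
  [[0,0,0],[0,0,0],0],
  [[0,0,0],[0,0,0],0],
])

```text
time_s: 21.7
tcp_pos: [0.5012, 0.1363, 0.0436]
ee_rot: [[-0.976, 0.195, -0.1], [0.194, 0.981, 0.019], [0.102, -0.001, -0.995]]
wrist_force: [0.2, -0.9, -3.4]
gripper_width: 0.686
gripper_force: 30.0
```

Run:
```python
from h import *
feel(8)
```

```text
t 22.1 tcp [0.502  0.1367 0.044 ] zt [-0.0981  0.0193 -0.995 ] F [ 0.23 -0.18 -3.45] M tool [ 0.021 -0.141  0.004] M [-0.048 -0.134 -0.002] grip 29.99273273628205 0.6881356051526719
```

Request:
move_arm([
  [[0,0,0],[0,0,-0.003],0],
  [[0,0,0],[0,0,0],0],
  [[0,0,0],[0,0,0],0],
  [[0,0,0],[0,0,0],0],
])

```text
time_s: 22.5
tcp_pos: [0.5022, 0.1367, 0.0456]
ee_rot: [[-0.976, 0.194, -0.098], [0.193, 0.981, 0.019], [0.1, 0.0, -0.995]]
wrist_force: [-0.4, -0.0, -3.6]
gripper_width: 0.686
gripper_force: 30.0
```

Run:
```python
from h import *
feel(10)
```

```text
t 23.0 tcp [0.5022 0.1367 0.0456] zt [-0.0979  0.0194 -0.995 ] F [-0.01 -0.01 -3.76] M tool [ 0.043 -0.135 -0.001] M [-0.068 -0.124  0.006] grip 29.992811931297183 0.6848266125980105
```

The right box also levels off at −3.7 N, so it is empty too. I'll lift it level and carry it to the tray's left half.

Request:
move_arm([
  [[0,-0.25,0],[0,0,-0.03],0],
  [[0,-0.25,0],[0,0,-0.03],0],
  [[0,-0.25,0],[0,0,-0.04],0],
  [[0,-0.25,0],[0,0,-0.05],0],
  [[0,0,0],[0,0,-0.05],0],
  [[0,0,0],[0,0,-0.05],0],
  [[0,0,0],[0,0,-0.04],0],
  [[0,0,0],[0,0,-0.02],0],
  [[0,0,-0.45],[0,0,0],0],
  [[0,0,-0.45],[0,0,0],0],
  [[0,0,-0.45],[0,0,0],0],
  [[0,0,0],[0,0,0],0],
])

```text
time_s: 24.2
tcp_pos: [0.5058, 0.1357, 0.2006]
ee_rot: [[-0.998, 0.06, 0.0], [0.06, 0.998, -0.0], [-0.0, -0.0, -1.0]]
wrist_force: [0.5, -0.1, -4.5]
gripper_width: 0.688
gripper_force: 30.0
```

Request:
move_arm([
  [[0,0,0],[0.005,-0.05,0],0],
  [[0,0,0],[0.01,-0.08,0],0],
  [[0,0,0],[0.01,-0.09,0],0],
  [[0,0,0],[0.01,-0.09,0],0],
  [[0,0,0],[0.01,-0.09,0],0],
  [[0,0,0],[0.01,-0.08,0],0],
  [[0,0,0],[0.005,-0.05,0],0],
  [[0,0,0],[0,0,0],0],
  [[0,0,0],[0,0,0],0],
])

```text
time_s: 25.1
tcp_pos: [0.46, -0.1273, 0.2005]
ee_rot: [[-0.998, 0.062, 0.0], [0.062, 0.998, -0.0], [-0.0, -0.0, -1.0]]
wrist_force: [-0.3, -0.2, -4.2]
gripper_width: 0.687
gripper_force: 30.0
```

Run:
```python
from h import *
feel(6)
go((.460,-.1257,.027),-.06)
```

```text
t 25.4 tcp [ 0.4606 -0.126   0.2004] zt [-1.e-04  0.e+00 -1.e+00] F [ 0.08  0.07 -3.93] M tool [-0.012  0.192 -0.005] M [0.023 0.191 0.005] grip 29.992709923535585 0.6853204348352822
t 25.4 tcp [ 0.4606 -0.126   0.2004] turn/0.1 [ 0.    -0.001  0.011] shift/0.5 [0.0013 0.0006 0.3468] rows 3.8535869051988163
```

Request:
move_arm([
  [[0,0,0],[0,0,0.08],0],
  [[0,0,0],[0,0,0.09],0],
  [[0,0,0],[0,0,0.08],0],
  [[0,0,0],[0,0,0.05],0],
  [[0,0,0],[0,0,0.03],0],
  [[0,0,0],[0,0,0.014],0],
  [[0,0,0],[0,0,0],0],
  [[0,0,0],[0,0,0],0],
  [[0,0,0],[0,0,0],1],
  [[0,0,0],[0,0,0],1],
  [[0,0,0],[0,0,0],1],
  [[0,0,0],[0,0,0],1],
])

```text
time_s: 26.6
tcp_pos: [0.461, -0.1268, 0.0291]
ee_rot: [[-0.998, 0.06, 0.002], [0.06, 0.998, 0.0], [-0.002, 0.0, -1.0]]
wrist_force: [0.5, -0.4, -0.1]
gripper_width: 0.955
gripper_force: 0.0
```

Request:
move_arm([
  [[0,0,0],[0,0,0],1],
  [[0,0,0],[0,0,-0.03],1],
  [[0,0,0],[0,0,-0.08],1],
  [[0,0,0],[0,0,-0.09],1],
  [[0,0,0],[0,0,-0.09],1],
  [[0,0,0],[0,0,-0.08],1],
  [[0,0,0],[0.06,0,0],1],
  [[0,0,0],[0.04,0,0],1],
  [[0,0,0],[0,0,0],1],
  [[0,0,0],[0,0,0],1],
  [[0,0,0],[0,0,0],1],
])

```text
time_s: 27.7
tcp_pos: [0.4113, -0.1238, 0.2134]
ee_rot: [[-0.998, 0.06, 0.0], [0.06, 0.998, -0.0], [-0.0, -0.0, -1.0]]
wrist_force: [0.3, 0.1, 0.3]
gripper_width: 1.0
gripper_force: 0.0
```

Run:
```python
from h import *
s=r.sense(); print(s['tcp_pos'],s['gripper_width'],s['wrist_force'])
sc=r.capture("scene"); cv2.imwrite("pics/s5.png",cv2.resize(sc['img'][130:350,110:440,::-1],None,fx=2.4,fy=2.4))
```

```text
[ 0.41125747 -0.12384371  0.21341755] 0.9999362100508089 [0.29075059 0.12647257 0.28644933]
```

View pics/s5.png

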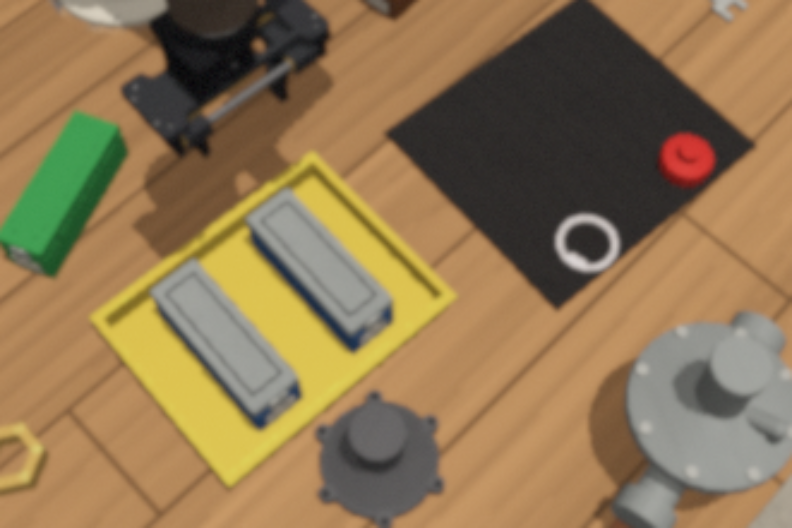

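Both boxes stand flat in the tray, at crop (225,345) and (320,270). The bystanders in the crop (cap, ring, bonnet, nut) look unmoved and the gripper is clear.

```bash
python3 -c "
from station import r
print(r.finish_job())"
```

```text
the job is handed in; nothing more can be done
None
```

Both boxes felt empty (about 3.7 N each once clear of the mat), both now stand upright in the yellow tray with no other part visibly disturbed, and the job is handed in; no verdict came back.

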